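# Turn over the drying beads and slide their dish onto the warming mat

## Robot

A 7-joint arm with a two-finger parallel gripper is mounted at the origin on the work surface. World frame = base frame: x ahead of the robot, y to its left, z up, the work surface at z = 0. Lengths are in m, angles in rad, forces in N, time in s.
With the tool pointing down it reaches from about 0.425 to 1.025 m from the base axis. Payload 9.4 kg.
Tool frame: the origin (TCP) lies at the very end of the fingers, on their centre line; the grasp point (between the pads) lies 19 mm behind it; z points along the fingers, y is the line along which they close (so a half turn about z gives the same grasp; the last joint's range is limited). The gripper opens to 93 mm and grips with 3 to 60 N. Pads are 15 mm wide; open, the fingers measure 128 mm over their backs; the gripper's body (75 mm by 188 mm) begins 65 mm behind the grasp point.
Start: joints at [1.057, 0.599, -0.003, 1.599, 0.002, 0.943, -0.08], TCP at [0.307, -0.657, 0.219] pointing down, gripper open.
Joint ranges: [-2.57, 2.57], [-0.35, 1.97], [-1.29, 1.29], [0.11, 2.56], [-1.05, 4.19], [0.11, 1.86], [-2.63, 2.63]. Speed limits (rad/s): [2.22, 2.22, 3.01, 3.01, 3.14, 3.14, 3.14].

## Interface

Orientations are given as [roll, pitch, yaw] about the fixed x, y, z axes, in that order (R = Rz(yaw) Ry(pitch) Rx(roll)).
In Python, from rig import robot gives the robot as it stands. The module is installed in compiled form; this text tells all that it offers.
- The arm moves only by the tool play_rows, never from a script. Its argument "commands" is a list that holds one entry, the list of rows, each a list of 7 numbers: the shift along the tool's x, y, z in units of 100 mm (1.0 is 100 mm), then the turn, a rotation vector about the tool's x, y, z in units of 60 degrees (1.0 is 60 degrees), then the finger opening in mm, from 0 to 93. A call has 1 to 8 rows; each row is the pose to reach, as a shift and turn from the pose commanded when the call began, along the tool's axes at that moment; what a row does not reach only later rows make up. A row lasts 1/12 s, in which the tool goes at most 41.7 mm and 7.16 degrees, less where a joint would pass 70% of its speed; a pose out of reach is approached as far as the arm can. A call with a number of a shift or a turn outside -1 to 1 is refused whole. A call with a gripper value outside its range is refused whole. The fingers move at their own pace and stop on an object; "squeeze" is the grip in N (left out, the last holds). Time passes only in rows, so rows that repeat a pose let the fingers close. It gives the time, the measured TCP pose, the force, the opening and the grip force at its end, in the units of the state.
- robot.read_state(): the state, without advancing time (a new reading comes with each control period).
- robot.capture(name): name is "scene" or "top" or "wrist"; returns the picture (400x640x3 uint8, red, green, blue); there is no depth.
- robot.calibration(name): a dict with "mtx" (3x3 intrinsics, pixels), "world_from_camera" (4x4, takes a point from camera to world coordinates); the wrist camera has in their place "T_tool_cam" (4x4, takes a point from camera to tool coordinates, whose origin is the TCP and whose axes are the flange's). Camera axes: x right, y down, z forward; pixel columns grow to the right and rows downward; lengths in m; the calibration is good to about 2 mm. A picture is of the moment at which its call begins: read the wrist's pose just before it. calibration takes no time and is no camera call.
- robot.close_job(): hands the job in; it is judged then, once.
The state is a dict: "time": time; "joints": joint angles; "qd": joint speeds; "joint_torque": joint torques, N m; "position": TCP position; "eef_rot": TCP orientation; "contact_force": force on the tool from outside, world axes, zero at the start; "ft_torque": the same for the moment, N m; "opening": finger opening in m; "finger_force": force on a finger pad.
Only numpy, scipy, OpenCV 4.12 (cv2) and the standard library are available. Lean on these libraries where they do the work, as an engineer would, in place of code of your own. Each camera call takes 0.05 s, during which the arm holds its last target. There are 200 camera calls.

## Task

Take the wooden stirrer from the cork coaster, put its foot down among the beads close to the floor of the dish and stir them round anticlockwise as seen from above, about midway between the centre and the wall, for well over two full turns (about three); then stand the stirrer upright on the coaster again, its foot fully on the cork. After that push the dish, without lifting or tipping it, across the table until it stands wholly on the square black mat, with all eight beads still in it. Leave the roll of tape and the jar where they are.

Things in the scene. Friction and masses are not known exactly. Their poses are not given: they have to be found in the camera images.
- dish: Round aluminium dish, loose, about 0.8 kg, holding eight beads that lie together in one half of it. Straight outer wall, 150 mm outside diameter, 45 mm high, wall 5 mm, floor 6 mm thick, flat underside. Origin: centre of its underside (on the table z = 0); z up; it is round, and its yaw is arbitrary.
- stirrer: Wooden stirring rod that stands upright on its own flat foot, loose, about 80 g, 150 mm tall. Round all the way up: weighted foot 24 mm diameter over the lowest 30 mm, waist 18 mm at 45 to 65 mm, straight grip 22 mm diameter from 80 to 142 mm. Origin: centre of the underside of the foot (the end that stirs); z along the rod towards the grip.
- coaster: Round flat cork coaster on which the stirrer stands at the start, fixed, 90 mm diameter, 5 mm thick. Origin: centre of its underside on the table; its top is at z = 0.005.
- mat: Square black rubber warming mat lying on the table, fixed, 196 x 196 mm, only 1 mm thick and no obstacle (a dish slides over its edge freely); a small black plug (12 x 30 mm, no obstacle) is on its +x edge. Origin: centre of the mat at table height; x and y along its sides.
- bead0_center (a point): Centre of one of the eight equal loose drying beads in the dish: a terracotta ball, 24 mm diameter, 14 g.
- bead1_center (a point): Centre of one of the eight equal loose drying beads in the dish: a terracotta ball, 24 mm diameter, 14 g.
- bead2_center (a point): Centre of one of the eight equal loose drying beads in the dish: a terracotta ball, 24 mm diameter, 14 g.
- bead3_center (a point): Centre of one of the eight equal loose drying beads in the dish: a terracotta ball, 24 mm diameter, 14 g.
- bead4_center (a point): Centre of one of the eight equal loose drying beads in the dish: a terracotta ball, 24 mm diameter, 14 g.
- bead5_center (a point): Centre of one of the eight equal loose drying beads in the dish: a terracotta ball, 24 mm diameter, 14 g.
- bead6_center (a point): Centre of one of the eight equal loose drying beads in the dish: a terracotta ball, 24 mm diameter, 14 g.
- bead7_center (a point): Centre of one of the eight equal loose drying beads in the dish: a terracotta ball, 24 mm diameter, 14 g.
- tape: Bystander: black roll of tape lying flat, 68 mm across, 19 mm high. Loose; origin at the centre of its underside.
- jar: Bystander: upright closed amber jar with a white cap, 54 mm across, 85 mm high. Loose; origin at the centre of its underside.

How it is judged:
On the way, in this order (a step that is already met when the one before it is completed fails the run):
1. the stirrer's foot is down among the beads on the dish's +x side (x of stirrer in the frame of dish above 0.012 m and y of stirrer in the frame of dish between -0.012 and 0.012 m and horizontal distance between stirrer and dish below 0.062 m and z of stirrer in the frame of dish below 0.021 m).
2. the stirrer's foot is down among the beads on the dish's +y side (y of stirrer in the frame of dish above 0.012 m and x of stirrer in the frame of dish between -0.012 and 0.012 m and horizontal distance between stirrer and dish below 0.062 m and z of stirrer in the frame of dish below 0.021 m).
3. the stirrer's foot is down among the beads on the dish's -x side (x of stirrer in the frame of dish below -0.012 m and y of stirrer in the frame of dish between -0.012 and 0.012 m and horizontal distance between stirrer and dish below 0.062 m and z of stirrer in the frame of dish below 0.021 m).
4. the stirrer's foot is down among the beads on the dish's -y side (y of stirrer in the frame of dish below -0.012 m and x of stirrer in the frame of dish between -0.012 and 0.012 m and horizontal distance between stirrer and dish below 0.062 m and z of stirrer in the frame of dish below 0.021 m).
5. the stirrer's foot is down among the beads on the dish's +x side (all of step 1).
6. the stirrer's foot is down among the beads on the dish's +y side (all of step 2).
7. the stirrer's foot is down among the beads on the dish's -x side (all of step 3).
8. the stirrer's foot is down among the beads on the dish's -y side (all of step 4).
9. the stirrer's foot is down among the beads on the dish's +x side again (two turns done), one bead or more of 0-2, of 3-4 and of 5-7 over 12 mm from its start (all of step 5 and distance of any of bead0_center, bead1_center, bead2_center from where it was at the start of the episode above 0.012 m and distance of any of bead3_center, bead4_center from where it was at the start of the episode above 0.012 m and distance of any of bead5_center, bead6_center, bead7_center from where it was at the start of the episode above 0.012 m).
10. the stirrer stands on the coaster again, let go, while the dish is still off the mat (horizontal distance between stirrer and coaster below 0.034 m and angle between stirrer's own z axis and vertical below 0.1 rad and height (world z) of stirrer between 0.002 and 0.009 m and contact force between the fingers and stirrer below 0.1 N and horizontal distance between dish and mat above 0.1 m), for 0.3 s.
At the end, for the whole second after the job is handed in: The stirrer stands upright (within 0.1 rad) on the coaster, its axis within 34 mm of the coaster's centre; the dish stands flat and still on the table with its centre within 24 mm of the mat's centre along each of the mat's sides; all eight beads lie in the dish (horizontal distance between stirrer and coaster below 0.034 m and angle between stirrer's own z axis and vertical below 0.1 rad and height (world z) of stirrer between 0.002 and 0.009 m and x of dish in the frame of mat between -0.024 and 0.024 m and y of dish in the frame of mat between -0.024 and 0.024 m and height (world z) of dish below 0.004 m and angle between dish's own z axis and vertical below 0.05 rad and linear speed of each of dish, stirrer below 0.01 m/s and distance between each of bead0_center, bead1_center, bead2_center, bead3_center, bead4_center, bead5_center, bead6_center, bead7_center and dish below 0.075 m); the robot touches nothing.
It fails at once if the dish is lifted more than 10 mm or tipped by more than 0.15 rad (height (world z) of dish above 0.01 m or angle between dish's own z axis and vertical above 0.15 rad).
It fails at once if the tape is moved by more than 25 mm (distance of tape from where it was at the start of the episode above 0.025 m).
It fails at once if the jar is moved by more than 25 mm (distance of jar from where it was at the start of the episode above 0.025 m).
It also fails if it takes over 72 s, if anything falls off the work surface, if the arm or the gripper's body presses on something with over 40 N, if the wrist force passes 120 N, or if a joint passes its speed limit or range.

## Working session

There is one attempt and no reset: what is moved stays moved. The work goes in short steps, Python scripts to look and compute and a tool call to move; the robot and the scene stay as the last step left them, time stands still between calls to the robot, and variables do not carry over. Pictures are saved under pics/ and viewed, at most 10 in all, crops included, and the job is handed in when it is done.

Besides the shell and the picture viewer there is one more tool, called after ">>>" in YAML: its name, and indented under it one key for each argument. play_rows: Moves the arm, as the interface text tells. Shifts and turns lie within -1 to 1; 1 stands for 100 mm of shift or 60 degrees of turn. Its arguments: {"type":"object","properties":{"commands":{"type":"array"},"squeeze":{"type":"number"}},"required":["commands"]}

```bash
mkdir -p pics; python3 - <<'E'
from rig import robot
import cv2,numpy as np
s=robot.read_state();print(s)
for n in ["top","scene"]:
    im=robot.capture(n);cv2.imwrite(f"pics/{n}0.png",im[:,:,::-1]);c=robot.calibration(n);print(n,np.round(c["mtx"],1).tolist(),np.round(c["world_from_camera"],4).tolist())
print(robot.calibration("wrist"))
E
```

```text
{'time': 0.0, 'joints': array([ 1.05734095,  0.6001451 , -0.00253676,  1.60011304,  0.00179862,
        0.9428777 , -0.07978018]), 'qd': array([-3.98961528e-05,  1.89399143e-03, -8.01053076e-04, -1.12782241e-03,
       -1.12154041e-03, -1.17194601e-04, -7.53916487e-04]), 'joint_torque': array([ 6.48559690e-04, -7.65060711e+01,  1.49759866e+00, -2.52352309e+01,
       -5.24031452e-02,  1.70224754e-02,  1.65749761e-04]), 'position': array([ 0.30645614, -0.65652161,  0.21775164]), 'eef_rot': array([-3.14005831e+00,  1.43975105e-04,  4.36827629e-01]), 'contact_force': array([-0.02542294, -0.06736773,  0.09722885]), 'ft_torque': array([ 0.05135403, -0.0132136 ,  0.02428506]), 'finger_force': 0.0, 'opening': 0.09268106350033772}
top [[368.8, 0.0, 322.2], [0.0, 368.8, 198.8], [0.0, 0.0, 1.0]] [[0.0288, -0.9893, 0.1427, 0.4772], [-0.9992, -0.0242, 0.0333, -0.0186], [-0.0295, -0.1436, -0.9892, 0.723], [0.0, 0.0, 0.0, 1.0]]
scene [[363.6, 0.0, 312.6], [0.0, 363.6, 200.9], [0.0, 0.0, 1.0]] [[0.2606, 0.7192, -0.6441, 1.1117], [0.9654, -0.202, 0.1651, -0.1662], [-0.0114, -0.6648, -0.7469, 0.6939], [0.0, 0.0, 0.0, 1.0]]
{'mtx': array([[310.72972092,   0.        , 317.47561948],
       [  0.        , 310.72972092, 204.9040366 ],
       [  0.        ,   0.        ,   1.        ]]), 'T_tool_cam': array([[-1.85087629e-04, -9.65092534e-01, -2.61909081e-01,
         7.24575586e-02],
       [ 9.99999344e-01, -4.74684213e-04,  1.04244832e-03,
         1.03709928e-05],
       [-1.13038320e-03, -2.61908716e-01,  9.65091989e-01,
        -1.65864712e-01],
       [ 0.00000000e+00,  0.00000000e+00,  0.00000000e+00,
         1.00000000e+00]])}
```

View pics/top0.png

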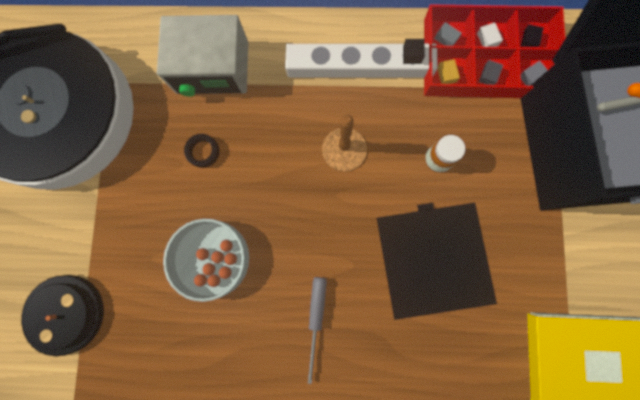

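View pics/scene0.png

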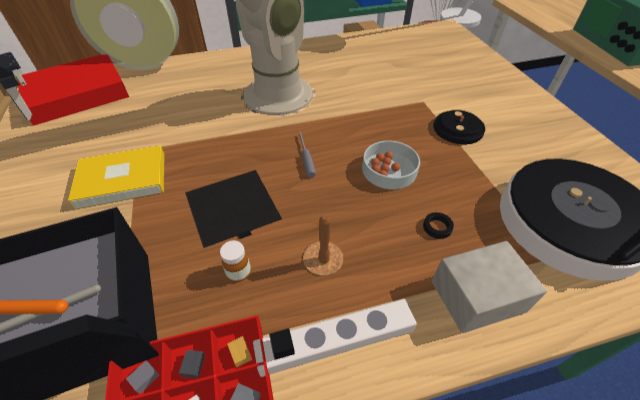

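The top view shows the coaster at (345,149), stirrer top (347,120), dish (205,260), mat (436,260), tape (202,151), jar (447,152) and an unlisted screwdriver at (316,310). The scene view shows the stirrer at (324,222–258) and the dish at (390,165).

```bash
cat > h.py <<'E'
import cv2,numpy as np
from rig import robot
from scipy.optimize import least_squares
def cam(n,T=None):
    c=robot.calibration(n); return c["mtx"],(c["world_from_camera"] if n!="wrist" else T@c["T_tool_cam"])
def rays(c,px):
    K,T=c; px=np.asarray(px,float).reshape(-1,2)
    d=np.c_[px,np.ones(len(px))]@np.linalg.inv(K).T@T[:3,:3].T
    return T[:3,3],d
def plane(c,px,z):
    o,d=rays(c,px); return o+d*((z-o[2])/d[:,2])[:,None]
def tri(a,pa,b,pb):
    o1,d1=rays(a,pa);o2,d2=rays(b,pb);d1=d1[0];d2=d2[0]
    s=np.linalg.lstsq(np.c_[d1,-d2],o2-o1,rcond=None)[0]
    p,q=o1+s[0]*d1,o2+s[1]*d2; return (p+q)/2,np.linalg.norm(p-q)
def circ(P,r=None):
    x0=[*P[:,:2].mean(0),r or .05]
    f=lambda v:np.hypot(P[:,0]-v[0],P[:,1]-v[1])-(r or v[2])
    s=least_squares(f,x0,loss="soft_l1",f_scale=.002);return s.x,np.sqrt(np.mean(s.fun**2))
def blob(m,roi):
    x0,y0,x1,y1=roi;k=np.zeros(m.shape,np.uint8);k[y0:y1,x0:x1]=m[y0:y1,x0:x1]*255
    cs,_=cv2.findContours(k,cv2.RETR_EXTERNAL,cv2.CHAIN_APPROX_NONE);return max(cs,key=cv2.contourArea)
def toolT():
    from scipy.spatial.transform import Rotation as R
    s=robot.read_state();T=np.eye(4);T[:3,:3]=R.from_euler("xyz",s["eef_rot"]).as_matrix();T[:3,3]=s["position"];return T
E
python3 - <<'E'
from h import *
I={n:cv2.imread(f"pics/{n}0.png") for n in("top","scene")}
H={n:cv2.cvtColor(I[n],cv2.COLOR_BGR2HSV).astype(int) for n in I}
C={n:cam(n) for n in I}
roi={"top":{"dish":(155,210,255,308),"coaster":(315,122,375,178),"mat":(370,190,505,325),"tape":(178,128,226,172),"stir":(335,112,360,150)},
"scene":{"dish":(355,135,425,195),"coaster":(298,235,350,280),"mat":(180,165,285,250),"tape":(418,205,458,245),"stir":(312,214,336,262)}}
for n in I:
    h,s,v=[H[n][...,i] for i in range(3)]
    for p in ([(345,160),(346,125),(346,140),(300,150),(205,225),(185,270),(436,260),(225,258),(150,280)] if n=="top" else [(324,230),(312,265),(280,260),(390,180),(372,180),(230,205),(438,215)]): print(n,p,H[n][p[1],p[0]])
    m=blob((v<70)&(s<130),roi[n]["mat"]); r=cv2.minAreaRect(m);
    print("mat",plane(C[n],cv2.approxPolyDP(cv2.convexHull(m),6,True)[:,0],.001).round(4).tolist(),plane(C[n],cv2.boxPoints(r),.001).mean(0))
    d=cv2.convexHull(blob((s<70)&(v>90),roi[n]["dish"]))[:,0]
    print("dish",circ(plane(C[n],d,.045)))
    t=cv2.convexHull(blob(v<60,roi[n]["tape"]))[:,0]; print("tape",circ(plane(C[n],t,.019)))
E
python3 -c "
import cv2,numpy as np
a=cv2.imread('pics/top0.png')[100:190,300:390];b=cv2.imread('pics/scene0.png')[205:295,280:370]
cv2.imwrite('pics/c0.png',cv2.resize(np.hstack([a,b]),(800,400),interpolation=cv2.INTER_CUBIC))"
```

```text
top (345, 160) [ 15 143 177]
top (346, 125) [ 14 156 126]
top (346, 140) [ 14 150  95]
top (300, 150) [ 15 172 156]
top (205, 225) [ 48  20 127]
top (185, 270) [ 53  16 127]
top (436, 260) [ 0 57 40]
top (225, 258) [  9 158 179]
top (150, 280) [ 14 168 159]
mat [[0.5784, -0.2888, 0.001], [0.3937, -0.3223, 0.001], [0.3603, -0.1376, 0.001], [0.5443, -0.1045, 0.001], [0.5739, -0.1881, 0.001]] [ 0.47485919 -0.21449594  0.001     ]
dish (array([0.458964  , 0.21544704, 0.07700832]), np.float64(0.0016238408688651316))
tape (array([0.67047733, 0.24688813, 0.03208306]), np.float64(0.00128686189195291))
scene (324, 230) [ 13 156  88]
scene (312, 265) [ 14 133 119]
scene (280, 260) [ 13 159 146]
scene (390, 180) [ 60   4 115]
scene (372, 180) [ 50   7 111]
scene (230, 205) [15 15 35]
scene (438, 215) [135  21  24]
mat [[0.3598, -0.1395, 0.001], [0.5474, -0.1024, 0.001], [0.5803, -0.2929, 0.001], [0.3942, -0.3247, 0.001]] [ 0.47604577 -0.2075315   0.001     ]
dish (array([0.47824309, 0.20817152, 0.08755333]), np.float64(0.007133414450604237))
tape (array([0.68164358, 0.24491042, 0.03663841]), np.float64(0.00244697537815681))
```

View pics/c0.png

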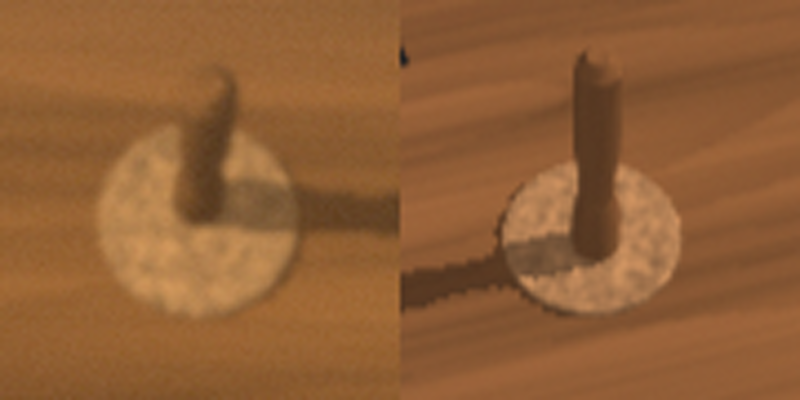

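The crop shows the stirrer's top at top-view pixel (349,118) and scene pixel (324.5,220). The coaster centre is at top (345,149.5) and scene (323,258.5).

```bash
python3 - <<'E'
from h import *
T,S=cam("top"),cam("scene")
print("stir top",tri(T,(349,118),S,(324.5,220)))
print("coaster",tri(T,(345,149.5),S,(323,258.5)),plane(T,(345,149.5),.005),plane(S,(323,258.5),.005))
print("foot",plane(T,(344.8,147.5),.005))
print("screwdriver",plane(T,[(320,277),(316,330),(310,382)],.01))
print("jar cap",plane(T,(450,149),.085))
h=cv2.cvtColor(cv2.imread("pics/top0.png"),cv2.COLOR_BGR2HSV).astype(int)
m=((h[...,0]<11)&(h[...,1]>110)).astype(np.uint8);m[:,:160]=0;m[:,250:]=0;m[:220]=0;m[305:]=0
c=circ(plane(T,cv2.convexHull(blob(m>0,(160,220,250,305)))[:,0],.018));print("beads",c)
n,_,st,ce=cv2.connectedComponentsWithStats(m);print(plane(T,ce[1:],.018)[:,:2].round(3).tolist(),st[1:,4])
for z in(.0,.02,.045,.06):print(z,)
print("dish rim inner top px check",plane(T,[(164,260),(247,260),(205,220),(205,300)],.045))
E
```

```text
stir top (array([ 0.69420125, -0.03766049,  0.14795926]), np.float64(0.0025665617356014675))
coaster (array([ 0.68427767, -0.03616823, -0.00277055]), np.float64(0.002473254628340136)) [[ 0.68176246 -0.03716766  0.005     ]] [[ 0.68929776 -0.03642082  0.005     ]]
foot [[ 0.68588543 -0.03668501  0.005     ]]
screwdriver [[0.43027147 0.00533101 0.01      ]
 [0.33348072 0.00990556 0.01      ]
 [0.24197701 0.01801226 0.01      ]]
jar cap [[ 0.66365258 -0.22012479  0.085     ]]
beads (array([0.42125044, 0.20911625, 0.03137552]), np.float64(0.006832327850926576))
[[0.485, 0.187], [0.468, 0.232], [0.461, 0.19], [0.427, 0.212]] [ 87  92 191 404]
0.0
0.02
0.045
0.06
dish rim inner top px check [[0.45438667 0.29178064 0.045     ]
 [0.45889457 0.13834379 0.045     ]
 [0.52992493 0.22123041 0.045     ]
 [0.38555686 0.21040393 0.045     ]]
```

>>> play_rows:
  commands:
    - [[1,-0.657,0,0,0,0,93],[1,-0.657,0,0,0,0,93],[1,-0.657,0,0,0,0,93]]

```text
time: 0.35
position: [0.3701, -0.5531, 0.2179]
eef_rot: [-3.14, -0.0, 0.436]
contact_force: [0.5, 0.6, 1.6]
opening: 0.0931
finger_force: 0.0
```

>>> play_rows:
  commands:
    - [[1,-0.657,0,0,0,0,93],[1,-0.657,0,0,0,0,93],[1,-0.657,0,0,0,0,93]]

```text
time: 0.6
position: [0.4335, -0.4505, 0.2183]
eef_rot: [-3.141, -0.0, 0.438]
contact_force: [1.8, 0.2, -0.1]
opening: 0.0929
finger_force: 0.0
```

>>> play_rows:
  commands:
    - [[1,-0.657,0,0,0,0,93],[1,-0.657,0,0,0,0,93],[1,-0.657,0,0,0,0,93]]

```text
time: 0.85
position: [0.4962, -0.3487, 0.2184]
eef_rot: [-3.141, -0.0, 0.438]
contact_force: [0.1, -1.3, -0.2]
opening: 0.093
finger_force: 0.0
```

>>> play_rows:
  commands:
    - [[1,-0.657,0,0,0,0,93],[1,-0.657,0,0,0,0,93],[1,-0.657,0,0,0,0,93]]

```text
time: 1.1
position: [0.559, -0.2468, 0.2184]
eef_rot: [-3.141, -0.0, 0.438]
contact_force: [-0.3, 0.0, -0.8]
opening: 0.0927
finger_force: 0.0
```

>>> play_rows:
  commands:
    - [[1,-0.657,0,0,0,0.417,93],[1,-0.657,0,0,0,0.417,93],[1,-0.657,0,0,0,0.417,93],[1,-0.657,0,0,0,0.417,93]]

```text
time: 1.43
position: [0.6248, -0.1381, 0.2179]
eef_rot: [-3.137, -0.001, 0.004]
contact_force: [1.0, 2.0, 0.0]
opening: 0.0929
finger_force: 0.0
```

```bash
python3 - <<'E'
from h import *
T=toolT();np.save("w1.npy",T);cv2.imwrite("pics/w1.png",robot.capture("wrist")[:,:,::-1])
E
```

```text
(no output)
```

View pics/w1.png

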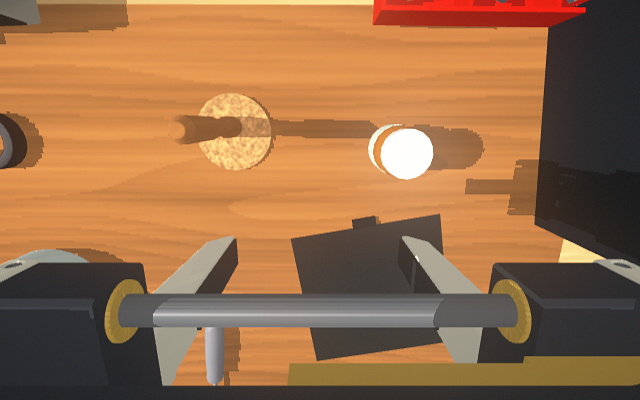

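The wrist view shows the stirrer's top at (181,130), the coaster centre at (234,132), the foot near (237,128) and the jar cap at (406,153).

```bash
python3 - <<'E'
from h import *
W=cam("wrist",np.load("w1.npy"));T,S=cam("top"),cam("scene")
print(tri(W,(181,130),T,(349,118)),tri(W,(181,130),S,(324.5,220)),plane(W,(181,130),.155))
print(tri(W,(234,132),T,(345,149.5)),plane(W,[(234,132),(231,128)],.005),"jar",plane(W,(406,153),.085))
E
```

```text
(array([ 0.69108896, -0.03908852,  0.15396917]), np.float64(0.0012679920892576667)) (array([ 0.69036719, -0.03495615,  0.14276722]), np.float64(0.00042156120273821433)) [[ 0.69065931 -0.04000399  0.155     ]]
(array([ 0.68383198, -0.03697503, -0.00105441]), np.float64(0.0009661064389174128)) [[ 0.68435372 -0.03820646  0.005     ]
 [ 0.68895919 -0.03495565  0.005     ]] jar [[ 0.66813514 -0.22207091  0.085     ]]
```

>>> play_rows:
  commands:
    - [[0.65,-1.0,0,0,0,0,93],[0.65,-1.0,0,0,0,0,93],[0.65,-1.0,0,0,0,0,93],[0.65,-1.0,0,0,0,0,93]]

```text
time: 1.82
position: [0.6887, -0.0395, 0.2178]
eef_rot: [-3.138, -0.001, 0.01]
contact_force: [-0.3, 0.9, -0.6]
opening: 0.0928
finger_force: 0.0
```

>>> play_rows:
  commands:
    - [[0.015,-0.015,0.35,0,0,0,93],[0.015,-0.015,0.7,0,0,0,93],[0.015,-0.015,0.95,0,0,0,93],[0.015,-0.015,0.95,0,0,0,93]]

```text
time: 2.15
position: [0.6835, -0.0472, 0.1182]
eef_rot: [3.141, 0.009, 0.001]
contact_force: [-0.9, 0.6, -0.2]
opening: 0.093
finger_force: 0.0
```

>>> play_rows:
  commands:
    - [[0,0,0.24,0,0,0,60],[0,0,0.24,0,0,0,40],[0,0,0.24,0,0,0,30],[0,0,0.24,0,0,0,25],[0,0,0.24,0,0,0,15],[0,0,0.24,0,0,0,10],[0,0,0.24,0,0,0,10],[0,0,0.24,0,0,0,10]]
  squeeze: 35

```text
time: 2.82
position: [0.6875, -0.0462, 0.1003]
eef_rot: [-3.142, -0.001, 0.0]
contact_force: [-1.2, 0.8, -0.4]
opening: 0.044
finger_force: 0.0
```

>>> play_rows:
  commands:
    - [[0.02,-0.08,0,0,0,0,46],[0.02,-0.08,0,0,0,0,46],[0.02,-0.08,0,0,0,0,30],[0.02,-0.08,0,0,0,0,20],[0.02,-0.08,0,0,0,0,10],[0.02,-0.08,0,0,0,0,10],[0.02,-0.08,0,0,0,0,10],[0.02,-0.08,0,0,0,0,10]]

```text
time: 3.48
position: [0.6891, -0.0384, 0.0995]
eef_rot: [3.142, 0.0, -0.0]
contact_force: [0.5, -0.0, -0.5]
opening: 0.0213
finger_force: 35.0
```

>>> play_rows:
  commands:
    - [[0,0,-0.3,0,0,0,10],[0,0,-0.7,0,0,0,10],[0,0,-1.0,0,0,0,10]]

```text
time: 3.73
position: [0.6893, -0.0385, 0.2013]
eef_rot: [3.141, 0.0, -0.0]
contact_force: [1.5, -0.1, -0.3]
opening: 0.0212
finger_force: 35.0
```

>>> play_rows:
  commands:
    - [[-0.2,-0.25,0,0,0,0,10],[-0.5,-0.6,0,0,0,0,10],[-0.8,-1,0,0,0,0,10]]

```text
time: 3.98
position: [0.6162, 0.0511, 0.2001]
eef_rot: [3.141, -0.001, -0.003]
contact_force: [0.0, 0.9, -1.2]
opening: 0.0215
finger_force: 35.0
```

>>> play_rows:
  commands:
    - [[-0.3,-0.36,0,0,0,0,10],[-0.6,-0.7,0,0,0,0,10],[-0.8,-1,0,0,0,0,10]]

```text
time: 4.23
position: [0.5368, 0.1495, 0.1997]
eef_rot: [3.141, 0.0, -0.001]
contact_force: [1.5, 0.4, -0.8]
opening: 0.0214
finger_force: 35.0
```

>>> play_rows:
  commands:
    - [[-0.3,-0.36,0,0,0,0,10],[-0.6,-0.7,0,0,0,0,10],[-0.78,-0.96,0,0,0,0,10],[-0.78,-0.96,0,0,0,0,10],[-0.78,-0.96,0,0,0,0,10],[-0.78,-0.96,0,0,0,0,10]]

```text
time: 4.73
position: [0.461, 0.2447, 0.1997]
eef_rot: [3.141, -0.0, 0.001]
contact_force: [0.5, -0.3, -0.5]
opening: 0.0216
finger_force: 35.0
```

```bash
python3 - <<'E'
from h import *
print(robot.read_state()["position"])
a=robot.capture("top")[:,:,::-1];b=robot.capture("scene")[:,:,::-1];print(robot.read_state()["position"])
f=lambda i:cv2.resize(np.ascontiguousarray(i),(400,400),interpolation=cv2.INTER_CUBIC)
cv2.imwrite("pics/d1.png",np.hstack([f(a[180:330,130:280]),f(b[100:220,330:450])]))
E
```

```text
[0.46102364 0.24471515 0.19974055]
[0.46167308 0.24368195 0.19962275]
```

View pics/d1.png

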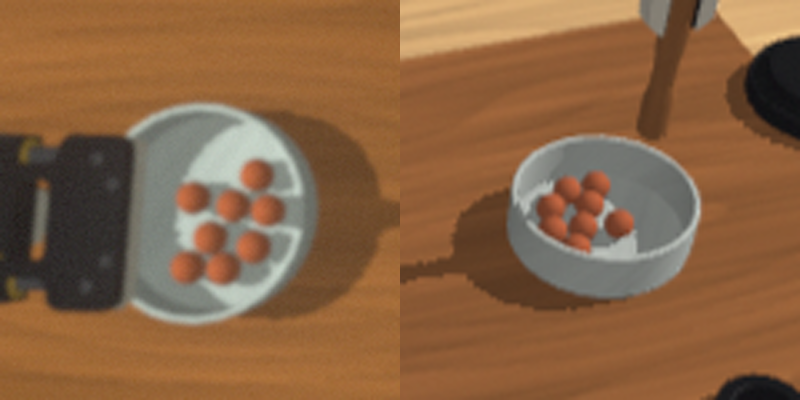

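The crops show the beads in the −y half of the dish. The stirrer hangs over the free +y side, and the rim in the scene picture runs between columns 364 and 420 with its far edge at row 140.5.

```bash
python3 - <<'E'
from h import *
S=cam("scene");P=plane(S,[(363.7,161),(420,162),(389,140.7),(372,146),(409,146.5)],.045);print(P[:,:2],circ(P,.075),circ(P))
T=cam("top");g=lambda u,v:(130+u*.375,180+v*.375)
P=plane(T,[g(316,212),g(200,102),g(200,324),g(130,135),g(290,145),g(285,285)],.045);print(circ(P,.075),circ(P))
b=[(257,174),(192,197),(233,206),(267,210),(211,238),(253,245),(187,268),(222,268)]
print(plane(T,[g(*p) for p in b],.018)[:,:2].round(3).tolist())
E
```

```text
[[0.45236385 0.14389353]
 [0.49629343 0.28454582]
 [0.39254496 0.24115168]
 [0.40100044 0.18727968]
 [0.43070591 0.28387778]] (array([0.4655194 , 0.21766627, 0.075     ]), np.float64(0.0019116160319499495)) (array([0.46472287, 0.21792322, 0.07415671]), np.float64(0.0017702917477588015))
(array([0.45802914, 0.21254073, 0.075     ]), np.float64(0.0011830561798288428)) (array([0.45791472, 0.21282638, 0.075527  ]), np.float64(0.0010956979517559996))
[[0.485, 0.186], [0.467, 0.232], [0.462, 0.202], [0.46, 0.177], [0.439, 0.216], [0.435, 0.185], [0.417, 0.232], [0.418, 0.206]]
```

>>> play_rows:
  commands:
    - [[-0.095,-0.14,0,0,0,0,10],[-0.095,-0.14,0,0,0,0,10],[-0.095,-0.14,0.2,0,0,0,10],[-0.095,-0.14,0.4,0,0,0,10],[-0.095,-0.14,0.6,0,0,0,10],[-0.095,-0.14,0.8,0,0,0,10],[-0.095,-0.14,0.9,0,0,0,10],[-0.095,-0.14,0.93,0,0,0,10]]

```text
time: 5.5
position: [0.4513, 0.2575, 0.105]
eef_rot: [3.14, 0.002, -0.001]
contact_force: [-0.3, -0.3, -0.1]
opening: 0.0213
finger_force: 35.0
```

>>> play_rows:
  commands:
    - [[0,0,0,0,0,0,10],[0,0,0,0,0,0,10]]

```text
time: 5.67
position: [0.4519, 0.2587, 0.1071]
eef_rot: [-3.141, -0.001, -0.001]
contact_force: [0.2, 0.4, -0.4]
opening: 0.0213
finger_force: 35.0
```

>>> play_rows:
  commands:
    - [[-0.05,0.08,0,0,0,0,10],[-0.11,0.108,0,0,0,0,10],[-0.164,0.146,0,0,0,0,10],[-0.211,0.193,0,0,0,0,10],[-0.249,0.247,0,0,0,0,10],[-0.277,0.307,0,0,0,0,10],[-0.294,0.371,0,0,0,0,10],[-0.3,0.437,0,0,0,0,10]]

```text
time: 6.33
position: [0.4224, 0.2152, 0.107]
eef_rot: [-3.14, -0.003, 0.0]
contact_force: [2.9, 0.4, -0.3]
opening: 0.0211
finger_force: 35.0
```

>>> play_rows:
  commands:
    - [[0.007,0.074,0,0,0,0,10],[0.029,0.145,0,0,0,0,10],[0.064,0.211,0,0,0,0,10],[0.111,0.269,0,0,0,0,10],[0.169,0.316,0,0,0,0,10],[0.235,0.351,0,0,0,0,10],[0.306,0.373,0,0,0,0,10],[0.38,0.38,0,0,0,0,10]]

```text
time: 7.0
position: [0.4593, 0.1771, 0.1065]
eef_rot: [-3.142, 0.001, 0.0]
contact_force: [0.2, 3.2, -0.4]
opening: 0.0213
finger_force: 35.0
```

```bash
cat > look.py <<'E'
from h import *
import sys
p0=robot.read_state()["position"]
a=robot.capture("top")[:,:,::-1];b=robot.capture("scene")[:,:,::-1];s=robot.read_state();print(p0,s["position"],s["contact_force"],s["time"])
f=lambda i:cv2.resize(np.ascontiguousarray(i),(400,400),interpolation=cv2.INTER_CUBIC)
cv2.imwrite(sys.argv[1],np.hstack([f(a[180:330,130:280]),f(b[100:220,330:450])]))
E
python3 look.py pics/d2.png
```

```text
[0.45925252 0.1770811  0.10646488] [0.46029917 0.17699533 0.10644505] [ 0.54810725  3.1829533  -0.20603991] 7.1
```

View pics/d2.png

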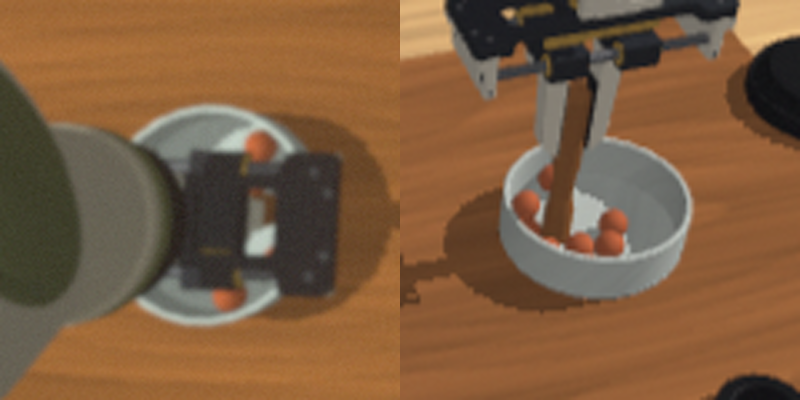

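The crops show the dish nudged slightly toward −y, with its rim in the scene crop at columns 502–692, and the beads spread round the stirrer. I'll track the dish numerically from its front base edge.

```bash
cat > track.py <<'E'
from h import *
def dish(im,x0=340,x1=450,y1=215):
    h=cv2.cvtColor(np.ascontiguousarray(im),cv2.COLOR_BGR2HSV).astype(int);m=(h[...,1]<75)&(h[...,2]>75)
    pts=[]
    for u in range(x0,x1):
        v=np.where(m[120:y1,u])[0]
        if len(v): pts.append((u,120+v.max()+.5))
    P=np.array(pts);lo=P[:,0].min()+8;hi=P[:,0].max()-8;P=P[(P[:,0]>lo)&(P[:,0]<hi)&(P[:,1]>168)]
    return circ(plane(cam("scene"),P,0.0),.075),len(P)
if __name__=="__main__":
    print(dish(robot.capture("scene")[:,:,::-1]),robot.read_state()["position"],robot.read_state()["time"])
E
python3 - <<'E'
from track import *
print(dish(cv2.imread("pics/scene0.png")))
E
python3 track.py
```

```text
((array([0.45758444, 0.2189363 , 0.075     ]), np.float64(0.0011425970623076352)), 40)
((array([0.45660868, 0.2131857 , 0.075     ]), np.float64(0.0010380536259832474)), 49) [0.45963639 0.17704681 0.10641691] 7.15
```

>>> play_rows:
  commands:
    - [[0.074,-0.006,0,0,0,0,10],[0.145,-0.025,0,0,0,0,10],[0.211,-0.054,0,0,0,0,10],[0.269,-0.094,0,0,0,0,10],[0.316,-0.143,0,0,0,0,10],[0.351,-0.198,0,0,0,0,10],[0.373,-0.258,0,0,0,0,10],[0.38,-0.32,0,0,0,0,10]]

```text
time: 7.82
position: [0.4953, 0.2081, 0.106]
eef_rot: [3.139, 0.005, -0.0]
contact_force: [-5.8, -2.0, 2.6]
opening: 0.0214
finger_force: 35.0
```

>>> play_rows:
  commands:
    - [[-0.007,-0.074,0,0,0,0,10],[-0.029,-0.145,0,0,0,0,10],[-0.064,-0.211,0,0,0,0,10],[-0.111,-0.269,0,0,0,0,10],[-0.169,-0.316,0,0,0,0,10],[-0.235,-0.351,0,0,0,0,10],[-0.306,-0.373,0,0,0,0,10],[-0.38,-0.38,0,0,0,0,10]]

```text
time: 8.48
position: [0.4585, 0.2476, 0.1066]
eef_rot: [-3.141, -0.0, 0.001]
contact_force: [-1.3, -0.8, -0.5]
opening: 0.0217
finger_force: 35.0
```

```bash
python3 track.py
```

```text
((array([0.45804152, 0.21133559, 0.075     ]), np.float64(0.0009328743554647431)), 45) [0.45675225 0.24737728 0.1065612 ] 8.5333
```

>>> play_rows:
  commands:
    - [[-0.07,0.007,0,0,0,0,10],[-0.135,0.03,0,0,0,0,10],[-0.195,0.066,0,0,0,0,10],[-0.25,0.115,0,0,0,0,10],[-0.295,0.175,0,0,0,0,10],[-0.327,0.245,0,0,0,0,10],[-0.345,0.32,0,0,0,0,10],[-0.35,0.4,0,0,0,0,10]]

```text
time: 9.2
position: [0.4244, 0.2075, 0.1068]
eef_rot: [-3.14, -0.001, 0.001]
contact_force: [2.7, 3.6, -1.3]
opening: 0.0211
finger_force: 35.0
```

>>> play_rows:
  commands:
    - [[0.007,0.074,0,0,0,0,10],[0.029,0.145,0,0,0,0,10],[0.064,0.211,0,0,0,0,10],[0.111,0.269,0,0,0,0,10],[0.169,0.316,0,0,0,0,10],[0.235,0.351,0,0,0,0,10],[0.306,0.373,0,0,0,0,10],[0.38,0.38,0,0,0,0,10]]

```text
time: 9.87
position: [0.4625, 0.1684, 0.1063]
eef_rot: [3.141, 0.001, -0.0]
contact_force: [0.2, -0.2, -0.8]
opening: 0.0215
finger_force: 35.0
```

```bash
python3 track.py
```

```text
((array([0.44369928, 0.19377496, 0.075     ]), np.float64(0.0011530051975170987)), 45) [0.46441074 0.16885453 0.10650537] 9.9167
```

>>> play_rows:
  commands:
    - [[0.05,-0.015,0,0,0,0,10],[0.1,-0.05,0,0,0,0,10],[0.14,-0.094,0,0,0,0,10],[0.17,-0.15,0,0,0,0,10],[0.18,-0.21,0,0,0,0,10],[0.17,-0.285,0,0,0,0,10],[0.15,-0.356,0,0,0,0,10],[0.11,-0.42,0,0,0,0,10]]

```text
time: 10.58
position: [0.473, 0.2124, 0.1066]
eef_rot: [-3.141, -0.0, 0.001]
contact_force: [0.2, 0.8, -0.1]
opening: 0.0217
finger_force: 35.0
```

```bash
python3 track.py
```

```text
((array([0.44365926, 0.19324907, 0.075     ]), np.float64(0.0011110563087091776)), 42) [0.47181364 0.21370124 0.10650603] 10.6333
```

>>> play_rows:
  commands:
    - [[-0.054,-0.05,0,0,0,0,10],[-0.114,-0.084,0,0,0,0,10],[-0.18,-0.105,0,0,0,0,10],[-0.247,-0.115,0,0,0,0,10],[-0.316,-0.111,0,0,0,0,10],[-0.383,-0.093,0,0,0,0,10],[-0.445,-0.064,0,0,0,0,10],[-0.505,-0.018,0,0,0,0,10]]

```text
time: 11.3
position: [0.422, 0.2127, 0.1067]
eef_rot: [3.142, -0.0, 0.0]
contact_force: [0.6, -0.1, -1.6]
opening: 0.0212
finger_force: 35.0
```

```bash
python3 track.py
```

```text
((array([0.4436008 , 0.19313235, 0.075     ]), np.float64(0.0011477002741900628)), 39) [0.42064417 0.21132011 0.10656701] 11.35
```

>>> play_rows:
  commands:
    - [[-0.05,0.045,0,0,0,0,10],[-0.08,0.106,0,0,0,0,10],[-0.097,0.17,0,0,0,0,10],[-0.1,0.24,0,0,0,0,10],[-0.09,0.305,0,0,0,0,10],[-0.067,0.368,0,0,0,0,10],[-0.033,0.426,0,0,0,0,10],[0.016,0.48,0,0,0,0,10]]

```text
time: 12.02
position: [0.4255, 0.1648, 0.1068]
eef_rot: [-3.141, -0.001, -0.0]
contact_force: [1.1, 1.5, -0.9]
opening: 0.0216
finger_force: 35.0
```

```bash
python3 track.py
```

```text
((array([0.44369103, 0.19360709, 0.075     ]), np.float64(0.0011076470394636557)), 46) [0.42656728 0.16381618 0.10680791] 12.0667
```

>>> play_rows:
  commands:
    - [[0.042,0.058,0,0,0,0,10],[0.105,0.081,0,0,0,0,10],[0.171,0.093,0,0,0,0,10],[0.238,0.09,0,0,0,0,10],[0.303,0.076,0,0,0,0,10],[0.365,0.049,0,0,0,0,10],[0.42,0.011,0,0,0,0,10],[0.467,-0.037,0,0,0,0,10]]

```text
time: 12.73
position: [0.4708, 0.1689, 0.1063]
eef_rot: [3.141, 0.002, 0.0]
contact_force: [-0.2, 0.6, -0.9]
opening: 0.0212
finger_force: 35.0
```

```bash
python3 look.py pics/d3.png; python3 track.py
```

```text
[0.4707644  0.16886011 0.10628462] [0.47208171 0.16976856 0.10648632] [-0.84088215  1.49008262 -1.11558503] 12.8333
((array([0.4437037 , 0.19339839, 0.075     ]), np.float64(0.0010355893115556207)), 51) [0.47146821 0.16926159 0.10648147] 12.8833
```

View pics/d3.png

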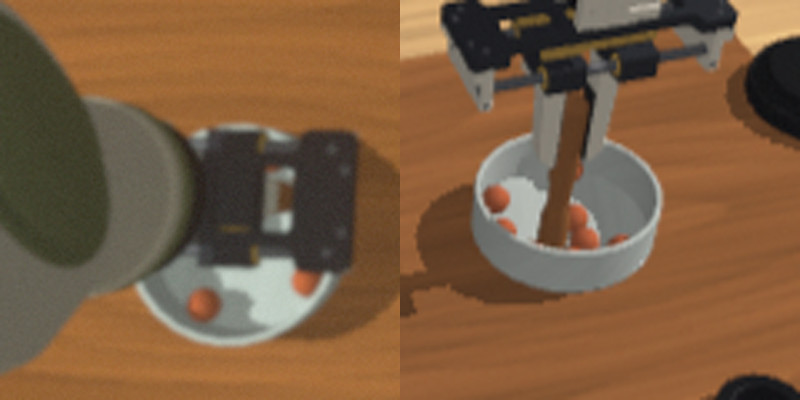

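The crops show the stirrer upright among the beads, the dish settled with its rim in the scene crop at columns 472–662, and the beads spread all round.

>>> play_rows:
  commands:
    - [[0.06,-0.047,0,0,0,0,10],[0.085,-0.115,0,0,0,0,10],[0.095,-0.188,0,0,0,0,10],[0.09,-0.26,0,0,0,0,10],[0.07,-0.33,0,0,0,0,10],[0.035,-0.396,0,0,0,0,10],[-0.012,-0.452,0,0,0,0,10],[-0.07,-0.497,0,0,0,0,10]]

```text
time: 13.55
position: [0.4639, 0.2194, 0.1067]
eef_rot: [-3.141, -0.001, 0.001]
contact_force: [-0.1, 0.3, -1.4]
opening: 0.0214
finger_force: 35.0
```

>>> play_rows:
  commands:
    - [[-0.048,-0.025,0,0,0,0,10],[-0.1,-0.043,0,0,0,0,10],[-0.155,-0.052,0,0,0,0,10],[-0.209,-0.052,0,0,0,0,10],[-0.264,-0.044,0,0,0,0,10],[-0.316,-0.028,0,0,0,0,10],[-0.349,-0.012,0,0,0,0,10]]

```text
time: 14.13
position: [0.4284, 0.2192, 0.1066]
eef_rot: [3.141, 0.0, 0.0]
contact_force: [-0.6, -0.5, -0.1]
opening: 0.0211
finger_force: 35.0
```

```bash
python3 track.py
```

```text
((array([0.44345024, 0.19248391, 0.075     ]), np.float64(0.0010273834653351716)), 40) [0.4278934  0.21879552 0.10659726] 14.1833
```

>>> play_rows:
  commands:
    - [[-0.059,0.039,0,0,0,0,10],[-0.107,0.095,0,0,0,0,10],[-0.142,0.158,0,0,0,0,10],[-0.164,0.228,0,0,0,0,10],[-0.17,0.301,0,0,0,0,10],[-0.161,0.374,0,0,0,0,10],[-0.137,0.443,0,0,0,0,10],[-0.1,0.505,0,0,0,0,10]]

```text
time: 14.85
position: [0.4194, 0.1682, 0.1066]
eef_rot: [3.141, 0.0, -0.0]
contact_force: [-0.3, -0.3, -0.1]
opening: 0.0212
finger_force: 35.0
```

>>> play_rows:
  commands:
    - [[0,0,-0.05,0,0,0,10],[0,0,-0.2,0,0,0,10],[0,0,-0.4,0,0,0,10],[0,0,-0.7,0,0,0,10],[0,0,-1,0,0,0,10],[0,0,-1,0,0,0,10]]

```text
time: 15.35
position: [0.4214, 0.1701, 0.2113]
eef_rot: [-3.138, -0.006, -0.0]
contact_force: [0.5, -0.0, -0.3]
opening: 0.0218
finger_force: 35.0
```

>>> play_rows:
  commands:
    - [[0.2,0.15,0,0,0,0,10],[0.5,0.38,0,0,0,0,10],[0.89,0.68,0,0,0,0,10]]

```text
time: 15.6
position: [0.5025, 0.1063, 0.207]
eef_rot: [-3.141, -0.0, 0.004]
contact_force: [0.5, 0.5, -0.6]
opening: 0.0218
finger_force: 35.0
```

>>> play_rows:
  commands:
    - [[0.3,0.23,0,0,0,0,10],[0.6,0.46,0,0,0,0,10],[0.89,0.68,0,0,0,0,10]]

```text
time: 15.85
position: [0.5927, 0.0362, 0.2064]
eef_rot: [-3.142, 0.0, -0.0]
contact_force: [0.5, 0.9, -0.3]
opening: 0.0214
finger_force: 35.0
```

>>> play_rows:
  commands:
    - [[0.3,0.23,0,0,0,0,10],[0.6,0.46,0,0,0,0,10],[0.8,0.6,0,0,0,0,10],[0.89,0.68,0,0,0,0,10],[0.89,0.68,0,0,0,0,10],[0.89,0.68,0,0,0,0,10]]

```text
time: 16.35
position: [0.6794, -0.0299, 0.2058]
eef_rot: [-3.141, 0.002, -0.0]
contact_force: [0.2, 0.4, -1.1]
opening: 0.0214
finger_force: 35.0
```

```bash
python3 - <<'E'
from track import *
b=robot.capture("scene")[:,:,::-1];T=toolT();print(T[:3,3],dish(b),robot.read_state()["time"])
a=robot.capture("top")[:,:,::-1]
f=lambda i:cv2.resize(np.ascontiguousarray(i),(400,400),interpolation=cv2.INTER_CUBIC)
cv2.imwrite("pics/e1.png",np.hstack([f(a[150:300,150:300]),f(b[140:290,260:410])]))
E
```

```text
[ 0.67902429 -0.0290431   0.20610638] ((array([0.44363769, 0.19343518, 0.075     ]), np.float64(0.0010648766245265314)), 48) 16.4
```

View pics/e1.png

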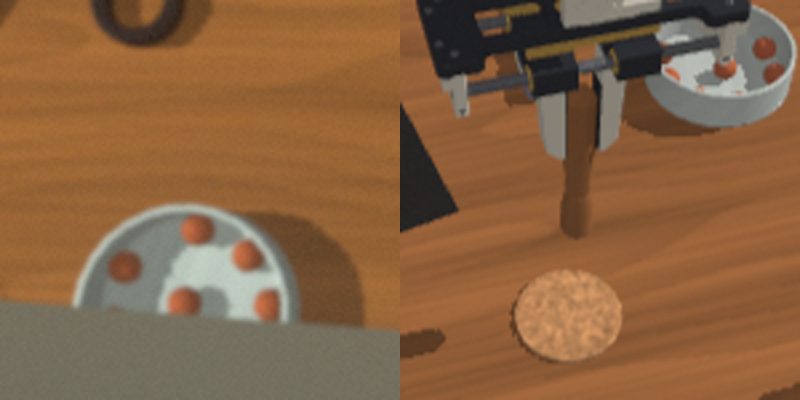

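The crops show the stirrer hanging over the coaster, its foot's lower end in the scene at about (325,226) and the coaster centre at (323,258). The beads are spread round the dish.

```bash
python3 - <<'E'
from h import *
K,T=cam("scene")
def pr(p):
    q=T[:3,:3].T@(np.array(p)-T[:3,3]);q=K@q;return q[:2]/q[2]
for z in(.1115,.14,.18,.206,.225):print(z,pr((.679,-.029,z)))
print("old",pr((.690,-.038,.155)),pr((.690,-.038,.005)))
im=robot.capture("scene")[:,:,::-1];h=cv2.cvtColor(np.ascontiguousarray(im),cv2.COLOR_BGR2HSV).astype(int)
for r in (175,180,190,195,200,205,210,215,220,225,228):print(r,h[r,312:340,2].tolist())
E
```

```text
0.1115 [325.62419777 224.74907306]
0.14 [325.84633745 215.82464059]
0.18 [326.18139247 202.36384881]
0.206 [326.41530368 192.9664965 ]
0.225 [326.59505617 185.7449637 ]
old [323.08866676 216.1218327 ] [322.40498398 258.9219818 ]
175 [44, 65, 68, 86, 106, 112, 117, 118, 125, 134, 113, 81, 95, 101, 99, 98, 97, 97, 98, 95, 93, 89, 53, 28, 115, 133, 135, 135]
180 [124, 120, 134, 135, 135, 134, 135, 134, 135, 135, 111, 81, 92, 93, 93, 93, 95, 93, 93, 88, 85, 86, 47, 43, 123, 134, 135, 134]
190 [141, 129, 121, 134, 135, 135, 135, 135, 135, 135, 91, 77, 91, 92, 93, 93, 92, 91, 89, 85, 84, 70, 32, 88, 132, 136, 136, 136]
195 [144, 143, 142, 134, 134, 134, 135, 135, 135, 135, 90, 92, 94, 92, 92, 92, 92, 91, 94, 104, 114, 112, 94, 122, 136, 137, 137, 136]
200 [144, 143, 143, 143, 144, 142, 142, 141, 139, 122, 94, 94, 94, 93, 92, 93, 93, 98, 100, 106, 118, 139, 142, 141, 143, 143, 142, 144]
205 [138, 138, 138, 138, 138, 138, 138, 139, 137, 137, 113, 94, 93, 92, 93, 93, 95, 97, 101, 113, 135, 134, 133, 135, 135, 135, 137, 136]
210 [139, 137, 137, 137, 138, 138, 139, 140, 141, 141, 109, 93, 93, 95, 93, 93, 96, 100, 108, 125, 137, 139, 138, 138, 139, 140, 141, 141]
215 [152, 152, 152, 152, 153, 153, 155, 154, 144, 98, 88, 90, 95, 96, 94, 101, 108, 111, 120, 131, 142, 152, 153, 153, 154, 153, 154, 154]
220 [149, 148, 149, 149, 150, 151, 152, 152, 138, 93, 88, 91, 93, 92, 91, 93, 97, 104, 115, 127, 139, 146, 147, 145, 145, 145, 145, 144]
225 [156, 156, 156, 156, 153, 148, 140, 138, 136, 106, 92, 90, 90, 91, 91, 91, 98, 106, 117, 128, 128, 125, 126, 128, 129, 131, 131, 131]
228 [142, 141, 137, 134, 126, 123, 123, 124, 123, 123, 122, 120, 110, 97, 96, 100, 105, 122, 127, 133, 135, 135, 138, 139, 140, 140, 142, 141]
```

>>> play_rows:
  commands:
    - [[0.07,0.08,0.1,0,0,0,10],[0.07,0.08,0.3,0,0,0,10],[0.07,0.08,0.55,0,0,0,10],[0.07,0.08,0.8,0,0,0,10],[0.07,0.08,0.92,0,0,0,10],[0.07,0.08,0.98,0,0,0,10],[0.07,0.08,1.0,0,0,0,10],[0.07,0.08,1.0,0,0,0,10]]

```text
time: 17.17
position: [0.6875, -0.0382, 0.1068]
eef_rot: [3.142, -0.0, 0.0]
contact_force: [0.4, -0.5, -0.4]
opening: 0.0213
finger_force: 35.0
```

>>> play_rows:
  commands:
    - [[0,0,0.02,0,0,0,10],[0,0,0.035,0,0,0,10],[0,0,0.05,0,0,0,10],[0,0,0.05,0,0,0,10],[0,0,0.05,0,0,0,10]]

```text
time: 17.58
position: [0.6873, -0.0382, 0.1019]
eef_rot: [-3.142, -0.0, 0.0]
contact_force: [-0.6, 0.0, -0.3]
opening: 0.0215
finger_force: 35.0
```

>>> play_rows:
  commands:
    - [[0,0,0.01,0,0,0,10],[0,0,0.02,0,0,0,10],[0,0,0.03,0,0,0,10],[0,0,0.03,0,0,0,10]]

```text
time: 17.92
position: [0.6875, -0.0382, 0.0994]
eef_rot: [-3.142, -0.001, 0.0]
contact_force: [-1.0, -0.8, 6.2]
opening: 0.0213
finger_force: 35.0
```

Contact at 6 N, so I release slowly.

>>> play_rows:
  commands:
    - [[0,0,0,0,0,0,24],[0,0,0,0,0,0,28],[0,0,0,0,0,0,40],[0,0,0,0,0,0,60],[0,0,0,0,0,0,85],[0,0,0,0,0,0,85],[0,0,0,0,0,0,85],[0,0,0,0,0,0,85]]

```text
time: 18.58
position: [0.6872, -0.0382, 0.0985]
eef_rot: [3.142, 0.0, 0.0]
contact_force: [-0.4, -0.1, -0.5]
opening: 0.0635
finger_force: 0.0
```

>>> play_rows:
  commands:
    - [[0,0,-0.1,0,0,0,85],[0,0,-0.4,0,0,0,85],[0,0,-0.7,0,0,0,85],[0,0,-1,0,0,0,85],[0,0,-1,0,0,0,85]]

```text
time: 19.0
position: [0.6903, -0.0386, 0.2056]
eef_rot: [3.142, -0.009, -0.0]
contact_force: [0.4, -0.3, 0.9]
opening: 0.0852
finger_force: 0.0
```

```bash
python3 - <<'E'
from track import *
b=robot.capture("scene")[:,:,::-1];s=robot.read_state();print(s["position"],s["opening"],dish(b),s["time"])
cv2.imwrite("pics/e2.png",b)
h=cv2.cvtColor(np.ascontiguousarray(b),cv2.COLOR_BGR2HSV).astype(int)
for r in (222,230,238,246,254,260):print(r,h[r,312:340,2].tolist())
E
```

```text
[ 0.68916392 -0.03841551  0.20292134] 0.08493005354187616 ((array([0.57444221, 0.14376646, 0.075     ]), np.float64(0.012292663329004042)), 51) 19.05
222 [152, 152, 151, 151, 150, 109, 93, 94, 94, 98, 100, 106, 111, 111, 108, 116, 137, 142, 143, 142, 141, 139, 138, 136, 136, 135, 132, 133]
230 [125, 125, 127, 126, 128, 109, 94, 94, 94, 94, 94, 94, 97, 101, 107, 119, 137, 141, 142, 142, 141, 142, 143, 143, 145, 144, 145, 144]
238 [153, 153, 153, 154, 155, 132, 97, 96, 93, 92, 94, 93, 99, 103, 112, 125, 152, 154, 154, 153, 152, 152, 150, 151, 151, 151, 151, 152]
246 [202, 201, 205, 214, 207, 194, 140, 98, 93, 93, 93, 96, 100, 107, 119, 183, 182, 174, 179, 193, 204, 186, 173, 183, 182, 172, 158, 156]
254 [178, 200, 210, 189, 174, 118, 91, 91, 95, 94, 93, 97, 103, 112, 122, 133, 176, 187, 182, 180, 182, 193, 193, 194, 201, 206, 198, 191]
260 [121, 127, 126, 120, 121, 118, 103, 94, 92, 92, 90, 94, 101, 111, 141, 180, 185, 195, 207, 199, 178, 182, 201, 200, 190, 173, 179, 194]
```

The numeric check shows the stirrer standing vertically on the coaster, at image columns 317–327 all the way up. Next I go behind the dish to push it.

>>> play_rows:
  commands:
    - [[-0.3,-0.33,0,0,0,0,93],[-0.6,-0.66,0,0,0,0,93],[-0.93,-1,0,0,0,0,93]]

```text
time: 19.3
position: [0.6007, 0.054, 0.1979]
eef_rot: [3.142, 0.001, -0.001]
contact_force: [1.0, 0.9, 0.2]
opening: 0.0926
finger_force: 0.0
```

>>> play_rows:
  commands:
    - [[-0.3,-0.33,0,0,0,0,93],[-0.6,-0.66,0,0,0,0,93],[-0.93,-1,0,0,0,0,93]]

```text
time: 19.55
position: [0.5154, 0.1462, 0.1982]
eef_rot: [3.141, 0.001, 0.0]
contact_force: [-0.3, 0.7, -0.6]
opening: 0.093
finger_force: 0.0
```

>>> play_rows:
  commands:
    - [[-0.3,-0.33,0,0,0,-0.11,93],[-0.6,-0.66,0,0,0,-0.22,93],[-0.93,-1,0,0,0,-0.34,93],[-0.93,-1,0,0,0,-0.46,93],[-0.93,-1,0,0,0,-0.58,93],[-0.93,-1,0,0,0,-0.7,93],[-0.93,-1,0,0,0,-0.82,93],[-0.93,-1,0,0,0,-0.94,93]]

```text
time: 20.22
position: [0.4237, 0.245, 0.1982]
eef_rot: [-3.141, 0.001, 0.987]
contact_force: [-0.8, 0.8, -0.4]
opening: 0.0929
finger_force: 0.0
```

>>> play_rows:
  commands:
    - [[0,0,0,0,0,-0.12,93],[0,0,0,0,0,-0.24,93],[0,0,0,0,0,-0.36,93],[0,0,0,0,0,-0.48,93],[0,0,0,0,0,-0.6,93],[0,0,0,0,0,-0.72,93],[0,0,0,0,0,-0.84,93],[0,0,0,0,0,-0.96,93]]

```text
time: 20.88
position: [0.4239, 0.2447, 0.1982]
eef_rot: [-3.141, 0.0, 1.987]
contact_force: [-0.3, -0.4, -0.3]
opening: 0.0931
finger_force: 0.0
```

>>> play_rows:
  commands:
    - [[0,0,0,0,0,-0.02,93],[0,0,0,0,0,-0.02,93]]

```text
time: 21.05
position: [0.4241, 0.2447, 0.1982]
eef_rot: [-3.141, -0.0, 1.999]
contact_force: [-0.2, -0.1, -1.0]
opening: 0.093
finger_force: 0.0
```

```bash
python3 track.py; python3 -c "
from rig import robot;print(robot.read_state()['joints'].round(2),robot.read_state()['eef_rot'])"
```

```text
((array([0.44345024, 0.19248391, 0.075     ]), np.float64(0.0010273834653351716)), 40) [0.42410825 0.24477943 0.19831237] 21.1
[-0.28  0.38 -0.48  2.13  0.28  0.69 -0.51] [-3.14085413e+00 -1.51402510e-04  1.99750402e+00]
```

>>> play_rows:
  commands:
    - [[0.15,-0.03,0.1,0,0,0,93],[0.28,-0.03,0.3,0,0,0,93],[0.28,-0.03,0.6,0,0,0,93],[0.28,-0.03,0.95,0,0,0,93],[0.28,-0.03,0.95,0,0,0,93]]

```text
time: 21.52
position: [0.4076, 0.268, 0.0993]
eef_rot: [-3.135, 0.001, 1.999]
contact_force: [-0.6, -0.2, -0.0]
opening: 0.0928
finger_force: 0.0
```

>>> play_rows:
  commands:
    - [[0,0,0.3,0,0,0,93],[0,0,0.6,0,0,0,93],[0,0,0.8,0,0,0,93],[0,0,0.9,0,0,0,93],[0,0,0.9,0,0,0,93]]

```text
time: 21.93
position: [0.4095, 0.2692, 0.0128]
eef_rot: [-3.14, 0.001, 2.0]
contact_force: [-0.6, -0.1, 0.4]
opening: 0.0929
finger_force: 0.0
```

```bash
python3 look.py pics/f1.png; python3 track.py
```

```text
[0.40953855 0.26915373 0.01280384] [0.41018838 0.26948867 0.01446439] [-0.53133273 -0.37780068  0.72862657] 22.0333
((array([0.44370725, 0.19310576, 0.075     ]), np.float64(0.0010333206205828398)), 47) [0.4104321  0.26960629 0.01483964] 22.0833
```

View pics/f1.png

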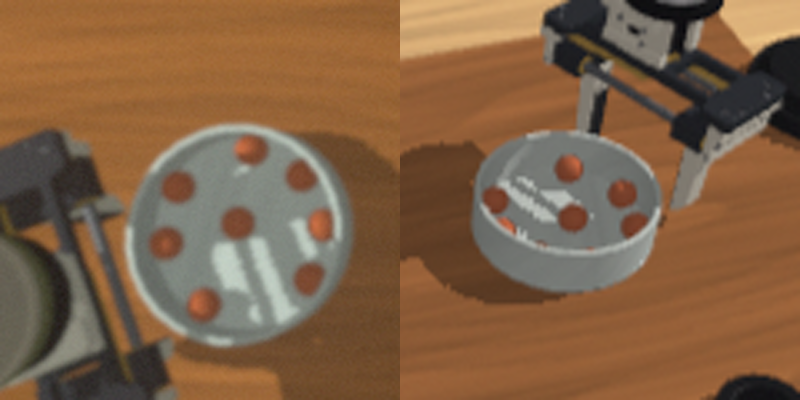

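The crops show all eight beads in the dish and the open fingers standing behind it, straddling its +y side, with a small gap.

>>> play_rows:
  commands:
    - [[-0.06,0,0,0,0,0,93],[-0.13,0,0,0,0,0,93],[-0.2,0,0,0,0,0,93],[-0.27,0,0,0,0,0,93],[-0.36,0,0,0,0,0,93],[-0.46,0,0,0,0,0,93],[-0.57,0,0,0,0,0,93],[-0.68,0,0,0,0,0,93]]

```text
time: 22.75
position: [0.4388, 0.2087, 0.0143]
eef_rot: [3.139, -0.003, 2.003]
contact_force: [-2.7, 6.8, 3.9]
opening: 0.093
finger_force: 4.2
```

>>> play_rows:
  commands:
    - [[-0.11,0,0,0,0,0,93],[-0.22,0,0,0,0,0,93],[-0.33,0,0,0,0,0,93],[-0.44,0,0,0,0,0,93],[-0.55,0,0,0,0,0,93],[-0.66,0,0,0,0,0,93],[-0.77,0,0,0,0,0,93],[-0.86,0,0,0,0,0,93]]

```text
time: 23.42
position: [0.4746, 0.1298, 0.0143]
eef_rot: [3.139, -0.002, 2.002]
contact_force: [-2.9, 7.2, 4.0]
opening: 0.0931
finger_force: 4.4
```

>>> play_rows:
  commands:
    - [[-0.11,0,0,0,0,0,93],[-0.22,0,0,0,0,0,93],[-0.33,0,0,0,0,0,93],[-0.44,0,0,0,0,0,93],[-0.54,0,0,0,0,0,93],[-0.62,0,0,0,0,0,93],[-0.68,0,0,0,0,0,93],[-0.71,0,0,0,0,0,93]]

```text
time: 24.08
position: [0.5041, 0.065, 0.0143]
eef_rot: [3.14, -0.002, 2.001]
contact_force: [-4.6, 7.4, 5.0]
opening: 0.0933
finger_force: 4.5
```

```bash
cat > topdish.py <<'E'
from h import *
import sys
r=[int(v) for v in sys.argv[1:5]]
a=robot.capture("top")[:,:,::-1];h=cv2.cvtColor(np.ascontiguousarray(a),cv2.COLOR_BGR2HSV).astype(int)
cv2.imwrite(sys.argv[5],a)
m=((h[...,1]<75)&(h[...,2]>90)&(h[...,0]>30)) if len(sys.argv)<7 else ((h[...,1]<75)&(h[...,2]>75))
c=cv2.convexHull(blob(m,r))[:,0];P=plane(cam("top"),c,.045)
print(circ(P,.075),circ(P));s=robot.read_state();print(s["position"],s["eef_rot"],s["contact_force"],s["time"])
E
python3 topdish.py 240 160 400 300 pics/t2.png
```

```text
(array([0.5283222 , 0.00795398, 0.075     ]), np.float64(0.002204581204901608)) (array([5.42911814e-01, 8.18888555e-06, 6.06283166e-02]), np.float64(0.0015329876919106533))
[0.50420254 0.06458941 0.01426418] [ 3.13964439e+00 -1.22542185e-03  2.00090438e+00] [-1.52654603  4.80644253  3.79864506] 24.1333
```

View pics/t2.png

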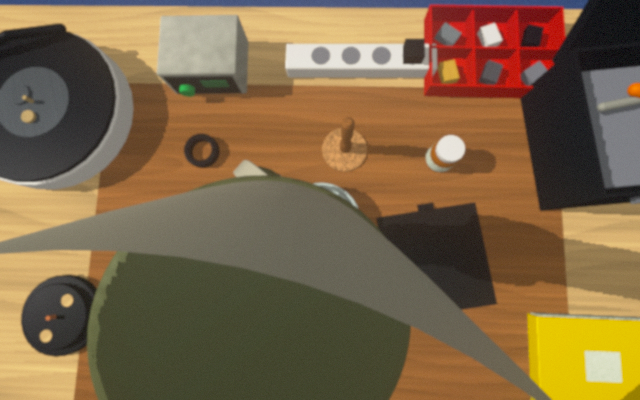

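The picture shows the arm covering the dish, with its rim just visible near (335,190). The stirrer still stands on the coaster, and the tape and jar are unmoved. From here I go by numbers only.

>>> play_rows:
  commands:
    - [[0.15,0,0,0,0,0,93],[0.3,0,0,0,0,0,93],[0.3,0.1,0,0,0,0.11,93],[0.3,0.22,0,0,0,0.22,93],[0.3,0.34,0,0,0,0.33,93],[0.3,0.45,0,0,0,0.45,93],[0.3,0.55,0,0,0,0.56,93],[0.3,0.55,0,0,0,0.67,93]]

```text
time: 24.8
position: [0.5436, 0.1149, 0.0141]
eef_rot: [3.14, -0.002, 1.293]
contact_force: [-0.2, 0.5, 1.0]
opening: 0.093
finger_force: 0.0
```

>>> play_rows:
  commands:
    - [[0,0,0,0,0,0,93],[0,0,0,0,0,0,93]]

```text
time: 24.97
position: [0.5411, 0.114, 0.0138]
eef_rot: [3.142, 0.001, 1.302]
contact_force: [-0.1, -0.5, 0.1]
opening: 0.093
finger_force: 0.0
```

```bash
python3 - <<'E'
from track import *
b=robot.capture("scene")[:,:,::-1];cv2.imwrite("pics/s3.png",b)
for y1 in (232,):print(dish(b,262,400,y1))
T=toolT();print(T[:3,3],robot.read_state()["eef_rot"],robot.read_state()["time"])
E
```

```text
((array([0.53314247, 0.0455038 , 0.075     ]), np.float64(0.02288928929492393)), 81)
[0.54091848 0.11410144 0.013801  ] [-3.14144051e+00  6.76113981e-04  1.30308346e+00] 25.0167
```

```bash
python3 - <<'E'
from track import *
import track
b=cv2.imread("pics/s3.png")
K,T=cam("scene")
pr=lambda p:(lambda q:q[:2]/q[2])(K@(T[:3,:3].T@(np.array(p)-T[:3,3])))
print(pr((.531,.005,0)),pr((.531,.08,.045)),pr((.531,-.07,.045)),pr((.606,.015,0)))
h=cv2.cvtColor(b,cv2.COLOR_BGR2HSV).astype(int);m=(h[...,1]<75)&(h[...,2]>75)
u=int(pr((.54,.005,0))[0]);print(u,[(x,int(np.where(m[120:232,x])[0].max()+120)) for x in range(u-45,u+60,5) if m[120:232,x].any()])
print(dish(b,u-36,u+34,232))
E
```

```text
[321.25398346 204.50153391] [350.52316919 186.36694874] [291.39375102 198.55110835] [333.86328131 226.29527678]
322 [(292, 201), (297, 217), (302, 222), (307, 224), (312, 226), (317, 227), (322, 213), (327, 213), (332, 226), (337, 224), (342, 222), (347, 217), (352, 203), (357, 198), (362, 198), (367, 211), (372, 202), (377, 197)]
((array([ 0.65339587, -0.02178128,  0.075     ]), np.float64(0.015318372333273298)), 46)
```

```bash
cat > fit.py <<'E'
from h import *
# bottom edge of the dish's outer wall, columns lo..hi, skipping a..b
def fit(b,lo,hi,a,c,y1,r0=120):
    h=cv2.cvtColor(np.ascontiguousarray(b),cv2.COLOR_BGR2HSV).astype(int);m=(h[...,1]<75)&(h[...,2]>75)
    P=[(u,r0+np.where(m[r0:y1,u])[0].max()+.5) for u in range(lo,hi) if not a<=u<=c and m[r0:y1,u].any()]
    s=circ(plane(cam("scene"),P,0),.075);return s[0][:2]+[.0024,-.0039],s[1],P[::6]
E
python3 - <<'E'
from fit import *
C=fit(cv2.imread("pics/s3.png"),298,347,318,330,232)[:2];print(C)
T=toolT();C=C[0]
for M in [(.470,-.2135)]:
    d=np.array(M)-C;print("dir yaw",np.degrees(np.arctan2(-d[1],-d[0])),np.linalg.norm(d))
print("dish in tool",T[:3,:3].T@(np.r_[C,0]-T[:3,3]),"mat in tool",T[:3,:3].T@(np.array([.470,-.2135,0])-T[:3,3]))
E
```

```text
(array([0.53382086, 0.00281576]), np.float64(0.0007988687752869134))
dir yaw 73.56206261045668 0.22553405655485675
dish in tool [-0.10918966  0.02259532  0.01387139] mat in tool [-0.33468217  0.01826913  0.0140245 ]
```

>>> play_rows:
  commands:
    - [[-0.05,0.1,0,0,0,0,93],[-0.12,0.205,0,0,0,0,93],[-0.2,0.205,0,0,0,0,93],[-0.3,0.205,0,0,0,0,93],[-0.38,0.205,0,0,0,0,93],[-0.47,0.205,0,0,0,0,93],[-0.57,0.205,0,0,0,0,93],[-0.68,0.205,0,0,0,0,93]]

```text
time: 25.68
position: [0.5426, 0.0443, 0.0136]
eef_rot: [3.141, -0.001, 1.301]
contact_force: [1.5, 3.6, -2.6]
opening: 0.0925
finger_force: 2.2
```

>>> play_rows:
  commands:
    - [[-0.11,0,0,0,0,0,93],[-0.22,0,0,0,0,0,93],[-0.33,0,0,0,0,0,93],[-0.44,0,0,0,0,0,93],[-0.55,0,0,0,0,0,93],[-0.66,0,0,0,0,0,93],[-0.77,0,0,0,0,0,93],[-0.88,0,0,0,0,0,93]]

```text
time: 26.35
position: [0.5188, -0.0418, 0.0136]
eef_rot: [-3.141, 0.0, 1.3]
contact_force: [1.5, 4.3, -2.2]
opening: 0.093
finger_force: 2.2
```

>>> play_rows:
  commands:
    - [[-0.11,0,0,0,0,0,93],[-0.22,0,0,0,0,0,93],[-0.33,0,0,0,0,0,93],[-0.44,0,0,0,0,0,93],[-0.54,0,0,0,0,0,93],[-0.61,0,0,0,0,0,93],[-0.66,0,0,0,0,0,93],[-0.68,0,0,0,0,0,93]]

```text
time: 27.02
position: [0.5007, -0.1072, 0.0136]
eef_rot: [-3.141, 0.0, 1.299]
contact_force: [0.3, 4.8, -1.8]
opening: 0.093
finger_force: 2.3
```

```bash
python3 - <<'E'
from fit import *
b=robot.capture("scene")[:,:,::-1];cv2.imwrite("pics/s4.png",b);T=toolT()
K,W=cam("scene");pr=lambda p:(lambda q:q[:2]/q[2])(K@(W[:3,:3].T@(np.array(p)-W[:3,3])))
g=T[:3,3]-.066*T[:3,0];print("TCP",T[:3,3],"guess",g,"mat in tool",T[:3,:3].T@(np.array([.470,-.2135,0])-T[:3,3]))
print(pr((*g[:2],0)),pr((g[0]+.08,g[1],0)))
u=int(pr((g[0]+.05,g[1],0))[0]);s=fit(b,u-24,u+24,0,0,245);print(s)
E
```

```text
TCP [ 0.50061951 -0.10721523  0.01359828] guess [ 0.48289126 -0.17078966  0.01363139] mat in tool [-0.11059657 -0.00093999  0.01365412]
[249.40891235 204.85113463] [254.37217997 229.1026057 ]
(array([ 0.62633268, -0.1555642 ]), np.float64(0.007702437475861774), [(228, np.float64(244.5)), (234, np.float64(244.5)), (240, np.float64(244.5)), (246, np.float64(228.5)), (252, np.float64(227.5)), (258, np.float64(225.5)), (264, np.float64(223.5)), (270, np.float64(219.5))])
```

```bash
python3 - <<'E'
from fit import *
b=cv2.imread("pics/s4.png")
for r in [(248,272),(248,268),(246,275)]:print(fit(b,*r,0,0,236))
E
```

```text
(array([ 0.48384415, -0.17400212]), np.float64(0.0008827539511566169), [(248, np.float64(227.5)), (254, np.float64(227.5)), (260, np.float64(225.5)), (266, np.float64(222.5))])
(array([ 0.48382211, -0.17262464]), np.float64(0.0008427412531301998), [(248, np.float64(227.5)), (254, np.float64(227.5)), (260, np.float64(225.5)), (266, np.float64(222.5))])
(array([ 0.48404677, -0.17321649]), np.float64(0.001408486522561006), [(246, np.float64(228.5)), (252, np.float64(227.5)), (258, np.float64(225.5)), (264, np.float64(223.5)), (270, np.float64(219.5))])
```

>>> play_rows:
  commands:
    - [[-0.05,0,0,0,0,0,93],[-0.12,0,0,0,0,0,93],[-0.19,0,0,0,0,0,93],[-0.26,0,0,0,0,0,93],[-0.32,0,0,0,0,0,93],[-0.37,0,0,0,0,0,93],[-0.41,0,0,0,0,0,93],[-0.44,0,0,0,0,0,93]]

```text
time: 27.73
position: [0.4891, -0.1491, 0.0136]
eef_rot: [-3.142, -0.0, 1.3]
contact_force: [0.9, 5.8, -0.1]
opening: 0.093
finger_force: 2.4
```

>>> play_rows:
  commands:
    - [[0.1,0,0,0,0,0,93],[0.3,0,0,0,0,0,93],[0.5,0,-0.1,0,0,0,93],[0.7,0,-0.4,0,0,0,93],[0.8,0,-0.7,0,0,0,93],[0.8,0,-1,0,0,0,93],[0.8,0,-1,0,0,0,93]]

```text
time: 28.32
position: [0.5127, -0.0707, 0.1181]
eef_rot: [3.136, -0.0, 1.301]
contact_force: [0.9, -0.4, -0.9]
opening: 0.0932
finger_force: 0.0
```

```bash
python3 - <<'E'
from fit import *
b=robot.capture("scene")[:,:,::-1];a=robot.capture("top")[:,:,::-1]
cv2.imwrite("pics/s5.png",b);cv2.imwrite("pics/t5.png",a);T=toolT();print(T[:3,3],robot.read_state()["time"])
for r in [(248,272),(246,268),(205,222)]:print(fit(b,*r,0,0,236)[:2])
h=cv2.cvtColor(np.ascontiguousarray(a),cv2.COLOR_BGR2HSV).astype(int)
for mm in ((h[...,1]<60)&(h[...,2]>85),(h[...,1]<75)&(h[...,2]>75)):
    c=cv2.convexHull(blob(mm,(380,205,500,325)))[:,0];P=plane(cam("top"),c,.045);print(circ(P,.075),circ(P),c.min(0),c.max(0))
m=((h[...,0]<11)&(h[...,1]>110)).astype(np.uint8)[205:325,380:500]
n,_,st,ce=cv2.connectedComponentsWithStats(m);print(st[1:,4],(ce[1:]+[380,205]).round().tolist())
E
```

```text
[ 0.51097235 -0.07191567  0.11454273] 28.4167
(array([ 0.44535642, -0.14088174]), np.float64(0.016211580523550703))
(array([ 0.45264141, -0.17403405]), np.float64(0.01820513880236106))
(array([ 0.47221062, -0.21666879]), np.float64(0.000700063339955026))
(array([ 0.41398135, -0.16173751,  0.075     ]), np.float64(0.08556340888918221)) (array([ 0.46608591, -0.20944952,  0.14927426]), np.float64(0.0025950827173150054)) [380 205] [499 324]
(array([ 0.41327418, -0.16164962,  0.075     ]), np.float64(0.08585839426592157)) (array([ 0.4657473 , -0.20914365,  0.14950122]), np.float64(0.0027323570228541543)) [380 205] [499 324]
[] []
```

>>> play_rows:
  commands:
    - [[0.3,-0.2,-0.3,0,0,0,93],[0.6,-0.4,-0.6,0,0,0,93],[0.9,-0.5,-0.9,0,0,0,93],[0.9,-0.5,-0.9,0,0,0,93]]

```text
time: 28.75
position: [0.4865, 0.0326, 0.2057]
eef_rot: [3.14, -0.002, 1.303]
contact_force: [1.7, -0.0, 0.3]
opening: 0.0927
finger_force: 0.0
```

>>> play_rows:
  commands:
    - [[0.3,0,0,0,0,0,93],[0.6,0,0,0,0,0,93],[0.9,0,0,0,0,0,93],[0.9,0,0,0,0,0,93],[0.9,0,0,0,0,0,93]]

```text
time: 29.17
position: [0.5103, 0.1161, 0.202]
eef_rot: [-3.14, 0.001, 1.302]
contact_force: [0.4, -0.4, 0.3]
opening: 0.0932
finger_force: 0.0
```

```bash
python3 - <<'E'
from fit import *
b=robot.capture("scene")[:,:,::-1];a=robot.capture("top")[:,:,::-1];print(robot.read_state()["position"])
print(fit(b,205,222,0,0,236)[:2],fit(b,248,268,0,0,236)[:2])
for n,i,(x0,y0,x1,y1) in(("top",a,(370,190,510,330)),("scene",b,(185,160,290,240))):
    h=cv2.cvtColor(np.ascontiguousarray(i),cv2.COLOR_BGR2HSV).astype(int)
    mm=(h[...,1]<60)&(h[...,2]>85)
    c=cv2.convexHull(blob(mm,(x0,y0,x1,y1)))[:,0];P=plane(cam(n),c,.045);print(n,circ(P,.075),circ(P),c.min(0),c.max(0))
    m=((h[...,0]<12)&(h[...,1]>110)&(h[...,2]>80)).astype(np.uint8)[y0:y1,x0:x1]
    k,_,st,ce=cv2.connectedComponentsWithStats(m);print(st[1:,4],(ce[1:]+[x0,y0]).round().tolist())
h=cv2.cvtColor(np.ascontiguousarray(b),cv2.COLOR_BGR2HSV).astype(int)
for r in(222,238,254):print(np.where(h[r,308:345,2]<110)[0][[0,-1]]+308)
E
```

```text
[0.50995049 0.11380583 0.2022601 ]
(array([ 0.47221062, -0.21666879]), np.float64(0.000700063339955026)) (array([ 0.47251531, -0.21702202]), np.float64(0.0007316684518470129))
top (array([ 0.47059873, -0.20859   ,  0.075     ]), np.float64(0.002196848753169873)) (array([ 0.47084878, -0.20881732,  0.0767351 ]), np.float64(0.0013686285657693621)) [395 218] [482 302]
[  1   1   1   1  94   1  90  81   1   1   1  86  94  84 110   1  94   1
   1   1   1   1   1] [[418.0, 205.0], [407.0, 212.0], [391.0, 215.0], [395.0, 214.0], [431.0, 229.0], [378.0, 226.0], [449.0, 237.0], [411.0, 243.0], [483.0, 238.0], [488.0, 238.0], [490.0, 243.0], [426.0, 255.0], [459.0, 256.0], [407.0, 262.0], [455.0, 276.0], [387.0, 278.0], [420.0, 284.0], [388.0, 283.0], [492.0, 285.0], [391.0, 300.0], [392.0, 306.0], [413.0, 316.0], [398.0, 318.0]]
scene (array([ 0.4855261 , -0.21117866,  0.075     ]), np.float64(0.0109970378244584)) (array([ 0.48882143, -0.21261366,  0.08493683]), np.float64(0.005942055625474794)) [199 173] [261 227]
[58  1 58 58  2 62 25 64 34  4  1] [[241.0, 185.0], [197.0, 188.0], [216.0, 195.0], [252.0, 194.0], [185.0, 192.0], [239.0, 201.0], [250.0, 203.0], [215.0, 206.0], [224.0, 213.0], [236.0, 213.0], [278.0, 221.0]]
[318 327]
[318 326]
[318 325]
```

All eight beads are in the dish. It sits within about 5 mm of the mat's centre, and the stirrer is upright on the coaster.

```bash
python3 -c "
from rig import robot
print(robot.close_job())"
```

```text
the job is handed in; nothing more can be done
None
```

I handed the job in at about 29 s of the 72 s; no verdict came back. The beads were stirred for about three and a quarter turns anticlockwise, the stirrer stands upright on the coaster, and the dish is within about 5 mm of the mat's centre with all eight beads in it; the last picture I viewed, before the final push, showed the tape and jar in place.

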